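# Load a test coupon under the spring clip of the heat-number stamping jig

## Robot

A 6-joint arm with a two-finger parallel gripper is mounted at the origin on the work surface. World frame = base frame: x ahead of the robot, y to its left, z up, the work surface at z = 0. Lengths are in m, angles in degrees, forces in N, time in s.
With the tool pointing down it reaches from about 0.4 to 0.825 m from the base axis. Payload 7 kg.
Tool frame: the origin (TCP) lies between the finger pads; the fingertips stand 19 mm ahead of it and the grasp point (between the pads) is the TCP (r.finger_overhang is the distance from the TCP to the fingertips, in m); z points along the fingers, y is the direction in which the jaws open and shut (so a half turn about z gives the same grasp; the last joint's range is limited). The gripper opens to 88 mm and grips with 3 to 60 N. Pads are 19 mm wide; open, the fingers measure 130 mm over their backs; the gripper's body (78 mm by 193 mm) begins 47 mm behind the grasp point.
Start: joints at [88.871, 20.546, 0.682, 0, -70.136, -16.507], TCP at [0.205, 0.643, 0.246] pointing down, gripper open.
Joint ranges: [-176.03, 176.03], [-82.01, 121.73], [-58.28, 71.71], [-173.87, 95.51], [-174.79, -0.11], [-173.66, 173.66]. Speed limits (degrees/s): [136.94, 136.94, 172.46, 180, 180, 180].

## Interface

Orientations are given as [roll, pitch, yaw] about the fixed x, y, z axes, in that order (R = Rz(yaw) Ry(pitch) Rx(roll)).
In Python, from plant import r, optics gives the robot as it stands. The module is installed in compiled form; this text tells all that it offers.
- The arm moves only by the tool step_arm, never from a script. Its argument "increments" is a list of rows, each an object of numbers: "tx", "ty", "tz": the shift along the world's x, y, z in mm; "ax", "ay", "az": the turn, a rotation vector about the world's x, y, z in degrees; "claw": the gripper command: -1 is shut, 1 is fully open, values between are in proportion. In form: [{"tx": .., "ty": .., "tz": .., "ax": .., "ay": .., "az": .., "claw": ..}, ...]. A call has 1 to 12 rows; each row shifts and turns the commanded pose from where the row before left it; what a row does not reach is not made up. A row lasts 1/10 s, in which the tool goes at most 50 mm and 8.59 degrees, less where a joint would pass 70% of its speed; a pose out of reach is approached as far as the arm can. A call with a gripper value outside its range is refused whole. The fingers move at their own pace and stop on an object; "newtons" is the grip in N (left out, the last holds). Time passes only in rows, so rows that do not move let the fingers close. It gives the time, the measured TCP pose, the force and the opening at its end, in the units of the state.
- r.get_state(): the state, without advancing time (a new reading comes with each control period).
- optics.capture(name): name is "side" or "top" or "wrist"; returns a dict with "image" (400x640x3 uint8, blue, green, red), "depth" (400x640 float32, m along the optical axis (not along the pixel's ray), 0 where there is no reading), "fx", "fy", "cx", "cy" (pixels), "distortion" ([k1, k2, p1, p2, k3] as OpenCV has them; the pictures are not rectified), "R" (3x3) and "t" (3): a world point X has camera coordinates R X + t. Camera axes: x right, y down, z forward; pixel columns grow to the right and rows downward; lengths in m; the calibration is good to about 2 mm. A picture is of the moment at which its call begins.
- r.close_job(): hands the job in, once; it reports no verdict.
The state is a dict: "time_s": time; "joints": joint angles; "qd": joint speeds; "joint_torque": joint torques, N m; "tcp_pos": TCP position; "eef_rot": TCP orientation; "contact_force": force on the tool from outside, world axes, zero at the start; "moment": the same for the moment, N m; "gripper_width": finger opening in m.
Only numpy, scipy, OpenCV 4.12 (cv2) and the standard library are available. Lean on these libraries where they do the work, as an engineer would, in place of code of your own. Each camera call takes 0.05 s, during which the arm holds its last target. There are 200 camera calls.

## Task

Load the iron test coupon that lies on the stamping jig so that its heat number can be stamped: with one fingertip press the spring clip's thumb tab down and keep it down while the other fingertip pushes the coupon along the bed, under the raised toe, until its long edge sits square and fully home against the stop bar. Then ease off, let the clip spring back so that its toe holds the coupon down, and move clear. Only push the coupon along the bed, never pick it up or tip it, and leave everything else on the bench where it is.

Things in the scene. Friction and masses are not known exactly. Their poses are not given: they have to be found in the camera images.
- jig: stamping jig bolted to the bench: grey base plate 150 x 90 x 12 mm; on its front part a bright anvil block 76 mm wide (y) whose flat top, the bed, is 30 mm above the bench from x = -73 to +15 mm. Origin: centre of the base plate's underside. x points from the open front along the push direction to the clip at the back, z up. Behind the anvil is only the base plate, with a soft coil spring under the thumb tab
- stop (a point): middle of the stop bar's front face at its foot (jig x = +10, y = 0, 30 mm above the bench). The bar is dark, 62 mm long in jig y, 5 mm wide and stands 4.5 mm above the bed
- pin (a point): middle of the clip's hinge pin, which lies along jig y (jig x = 22, y = 0, 40 mm above the bench). It is held by two cheeks at jig y = -24..-16 and +16..+24 mm, x = 15..29 mm, up to 47 mm above the bench
- clip (a joint): angle (rad) of the sprung steel rocker clip: 0 = at rest, toe 0.7 mm above the bare bed; grows to 0.75 as the tab behind the pin is pressed and the toe in front rises. 0.245 = toe resting on a coupon; above 0.32 a coupon passes freely; at 0.45 the toe is 10 mm over the bed. Pressing takes about 2 N at the tab's end, 9 N close to the pin. Let go, it springs back and holds a coupon down with 3 N
- tab (a point): middle of the thumb tab's top face, 30 mm behind the pin. The tab is a flat plate 26 mm wide (y), from 7 to 52 mm behind the pin; at rest it slopes up to the rear by 0.45 rad (rear end 58 mm above the bench), at 0.45 rad of the joint it is level, 35 mm above the bench, and it can go on down below the bed's level. A fingertip may press it anywhere and slide along it
- toe (a point): lowest point of the clip's turned-down toe, 22 mm wide (y), 21 mm in front of the pin
- coupon: the coupon to load: flat dark iron bar 24 mm (its x) x 60 mm (its y) x 6 mm thick, about 60 g, loose on the bed in front of the clip, long edges across the push direction, a little askew. Origin: centre of its underside. Fully home its leading long edge touches the stop bar, its centre is at jig x = -2 mm and the toe stands on it about 9 mm in from that edge
- coupon_b: another coupon of the same size, lying on the bench in front of the jig; leave it alone. Origin: centre of its underside
- hammer: hammer 260 mm long lying on the bench at the jig's right side (-y); leave it alone. Origin: under the middle of its length, head towards its +x
- stamps: wooden block 140 x 44 x 40 mm with two rows of steel letter stamps standing in it up to 68 mm high, at the jig's left side (+y); leave it alone. Origin: centre of its underside
- pulley: small raw pulley casting, 100 mm across, 45 mm high; leave it alone. Origin: centre of its underside
- can: bare metal can, 84 mm across, 130 mm high; leave it alone. Origin: centre of its underside
- brush: bench brush 240 mm long; leave it alone. Origin: under its middle
- trowel: moulder's trowel 260 mm long; leave it alone. Origin: on the bench, where the blade meets the tang
Not all that is in view belongs to the job. What is shaped like the jig but yellow is not meant.

How it is judged:
By the outcome, as a careful person would: the job done as asked, in the order asked, and still so for the second after the job is handed in, with the robot touching nothing.
It also fails if it takes over 32 s, if anything falls off the work surface, if the arm or the gripper's body presses on something with over 40 N, if the wrist force passes 120 N, or if a joint passes its speed limit or range.

## Working session

There is one attempt and no reset: what is moved stays moved. The work goes in short steps, Python scripts to look and compute and a tool call to move; the robot and the scene stay as the last step left them, time stands still between calls to the robot, and variables do not carry over. Pictures are saved under pics/ and viewed, about 8 in all and at most 12, crops included, and the job is handed in when it is done.

Besides the shell and the picture viewer there is one more tool, called after "Emit:" as a command line: name --argument value ..., lists and objects as JSON in quotes. step_arm: Moves the arm, as the interface text tells. Its arguments: {"type":"object","properties":{"increments":{"type":"array","items":{"type":"object","properties":{"tx":{"type":"number"},"ty":{"type":"number"},"tz":{"type":"number"},"ax":{"type":"number"},"ay":{"type":"number"},"az":{"type":"number"},"claw":{"type":"number"}}}},"newtons":{"type":"number"}},"required":["increments"]}

```bash
mkdir -p pics; cat > h.py <<'E'
import numpy as np,cv2,pickle
def grab(n):
    from plant import optics
    c=optics.capture(n); pickle.dump(c,open(n+'.pkl','wb')); return c
def K(c): return np.array([[c['fx'],0,c['cx']],[0,c['fy'],c['cy']],[0,0,1.]])
def ray(c,uv,z):
    p=cv2.undistortPoints(np.array(uv,float).reshape(-1,1,2),K(c),np.array(c['distortion'],float)).reshape(-1,2)
    R=np.array(c['R']);t=np.array(c['t']);d=np.c_[p,np.ones(len(p))]@R;o=-R.T@t
    return o+d*((np.array(z)-o[2])/d[:,2])[:,None]
def dep(c,uv):
    uv=np.array(uv,int).reshape(-1,2)
    p=cv2.undistortPoints(uv.astype(float).reshape(-1,1,2),K(c),np.array(c['distortion'],float)).reshape(-1,2)
    z=c['depth'][uv[:,1],uv[:,0]][:,None];return (np.c_[p,np.ones(len(p))]*z-np.array(c['t']))@np.array(c['R'])
def proj(c,X):
    return cv2.projectPoints(np.array(X,float).reshape(-1,1,3),cv2.Rodrigues(np.array(c['R'],float))[0],np.array(c['t'],float),K(c),np.array(c['distortion'],float))[0].reshape(-1,2)
E
python3 - <<'E'
from h import *
from plant import r
print(r.get_state())
ims=[]
for n in('top','side','wrist'):
    c=grab(n); print(n,c['fx'],-np.array(c['R']).T@c['t'],np.array(c['R'])[2]); cv2.imwrite(f'pics/{n}0.png',c['image'])
E
```

```text
{'time_s': 0.0, 'joints': array([ 8.88717445e+01,  2.05904270e+01,  6.32408519e-01, -1.99179973e-02,
       -7.01347030e+01, -1.65084907e+01]), 'qd': array([ 0.00540674, -0.0340025 , -0.07845848, -0.06214032,  0.04422468,
       -0.02315368]), 'joint_torque': array([-1.03976232e-03, -5.82718384e+01,  2.93053150e+01,  6.99693024e+00,
        6.76166557e-03, -1.65766774e-04]), 'tcp_pos': array([0.20437983, 0.64282791, 0.2446243 ]), 'eef_rot': array([ 1.79905780e+02, -8.39776130e-03, -1.76435227e+01]), 'contact_force': array([-0.30533402,  0.48196253, -0.11668848]), 'moment': array([0.04175744, 0.0298197 , 0.01397189]), 'gripper_width': 0.08742910478279593}
top 375.34716114215956 [0.45461037 0.03296294 1.34410234] [ 0.06960751  0.00267309 -0.99757087]
side 467.7030470687907 [ 0.27169231 -0.93306237  1.16111088] [ 0.16436549  0.64787426 -0.74380302]
wrist 304.3428104514992 [0.26946471 0.62338524 0.38303605] [-0.23775234  0.07448346 -0.96846582]
```

View pics/top0.png

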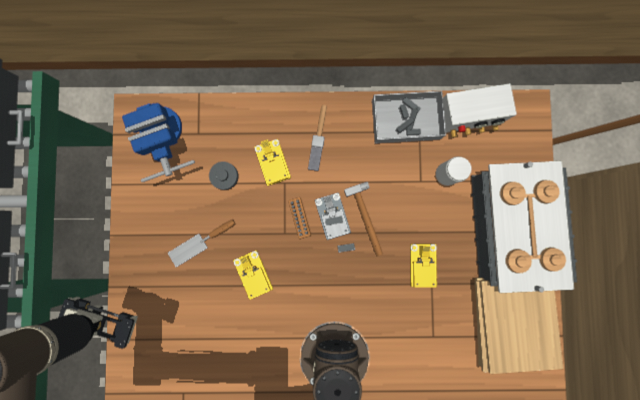

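View pics/side0.png

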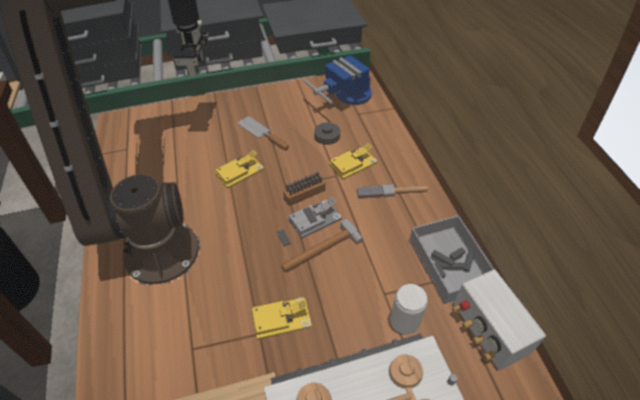

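Top view: the grey jig is at (333,215). Its lookalikes are yellow, at (272,162), (253,274) and (424,265), so I choose the grey one. The bar at (346,248) lies on the bench in front, so it is coupon_b. The coupon to load should be on the anvil near (338,225). I'll check that in a close crop.

```bash
python3 - <<'E'
from h import *
a=pickle.load(open('top.pkl','rb'))['image'][185:257,285:385]
b=pickle.load(open('side.pkl','rb'))['image'][170:270,270:370]
cv2.imwrite('pics/crop1.png',np.hstack([cv2.resize(a,(400,288),interpolation=2).copy() if 0 else cv2.copyMakeBorder(cv2.resize(a,(400,288),interpolation=2),0,112,0,0,0),cv2.resize(b,(400,400),interpolation=2)]))
c=pickle.load(open('top.pkl','rb'));print(dep(c,[(333,215),(346,248),(340,228)]).round(3))
E
```

```text
[[ 0.493  0.001  0.037]
 [ 0.377 -0.045  0.006]
 [ 0.448 -0.023  0.029]]
```

View pics/crop1.png

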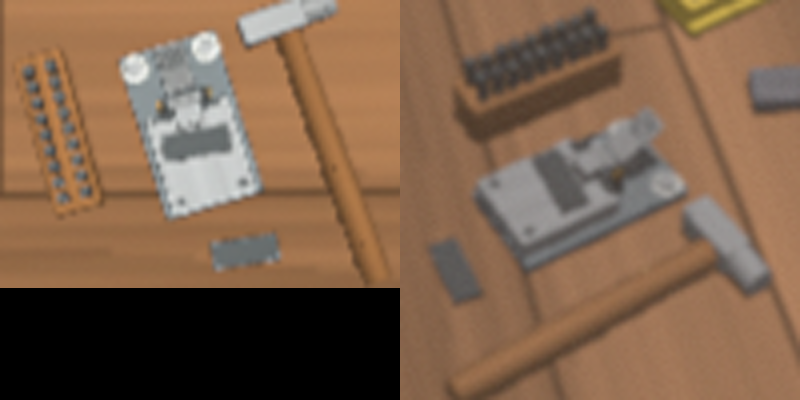

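The crop confirms the grey jig. The coupon lies on the bed at crop (195,142), and coupon_b is on the bench at crop (245,250). The clip is at the back, so jig yaw is about +16°. I'll move over it for a wrist view.

Emit:
step_arm --increments '[{"tx":14,"ty":-32,"az":-2.85},{"tx":14,"ty":-32,"az":-2.85},{"tx":14,"ty":-32,"az":-2.85},{"tx":14,"ty":-32,"az":-2.85},{"tx":14,"ty":-32,"az":-2.85},{"tx":14,"ty":-32,"az":-2.85},{"tx":14,"ty":-32,"az":-2.85},{"tx":14,"ty":-32,"az":-2.85},{"tx":14,"ty":-32,"az":-2.85},{"tx":14,"ty":-32,"az":-2.85}]'

```text
$.increments[0]: bad value
```

Emit:
step_arm --increments '[{"tx":14,"ty":-32,"az":-2.85},{"tx":14,"ty":-32,"az":-2.85},{"tx":14,"ty":-32,"az":-2.85},{"tx":14,"ty":-32,"az":-2.85},{"tx":14,"ty":-32,"az":-2.85},{"tx":14,"ty":-32,"az":-2.85},{"tx":14,"ty":-32,"az":-2.85},{"tx":14,"ty":-32,"az":-2.85},{"tx":14,"ty":-32,"az":-2.85},{"tx":14,"ty":-32,"az":-2.85},{"tx":0},{"tx":0}]'

```text
$.increments[0]: bad value
```

```bash
python3 - <<'E'
from h import *
from plant import r
s=r.get_state();print(s['time_s'],s['tcp_pos'],s['eef_rot'],s['contact_force'],s['moment'])
c=grab('wrist');cv2.imwrite('pics/w1.png',c['image'])
E
```

```text
0.15 [0.20442727 0.64292298 0.24485531] [ 1.79925762e+02 -9.16238438e-03 -1.76387107e+01] [ 0.00606488 -0.28772189  0.88419704] [ 0.00314419  0.0046013  -0.03939726]
```

View pics/w1.png

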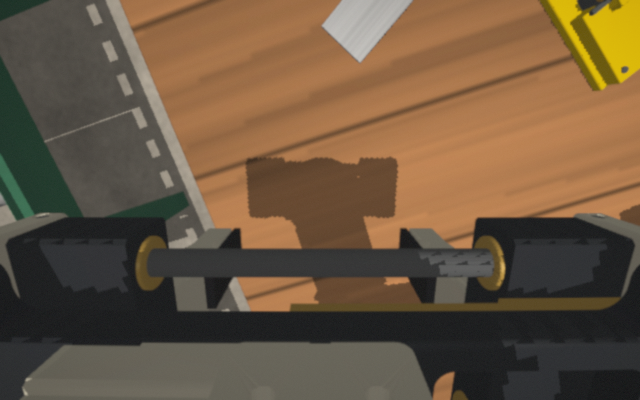

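The rows need every field. This picture only shows empty bench, but it also shows that the camera looks ahead along tool x, with the fingers blocking rows below about 220. So I'll stop short in y.

Emit:
step_arm --increments '[{"tx":15,"ty":-31,"tz":0,"ax":0,"ay":0,"az":-3.2,"claw":1},{"tx":15,"ty":-31,"tz":0,"ax":0,"ay":0,"az":-3.2,"claw":1},{"tx":15,"ty":-31,"tz":0,"ax":0,"ay":0,"az":-3.2,"claw":1},{"tx":15,"ty":-31,"tz":0,"ax":0,"ay":0,"az":-3.2,"claw":1},{"tx":15,"ty":-31,"tz":0,"ax":0,"ay":0,"az":-3.2,"claw":1},{"tx":15,"ty":-31,"tz":0,"ax":0,"ay":0,"az":-3.2,"claw":1},{"tx":15,"ty":-31,"tz":0,"ax":0,"ay":0,"az":-3.2,"claw":1},{"tx":15,"ty":-31,"tz":0,"ax":0,"ay":0,"az":-3.2,"claw":1},{"tx":15,"ty":-31,"tz":0,"ax":0,"ay":0,"az":-3.2,"claw":1}]'

```text
time_s: 1.1
tcp_pos: [0.3398, 0.3628, 0.2456]
eef_rot: [-180.0, 0.0, -46.6]
contact_force: [1.3, -0.3, -0.7]
gripper_width: 0.0873
```

Emit:
step_arm --increments '[{"tx":15,"ty":-31,"tz":0,"ax":0,"ay":0,"az":-3.2,"claw":1},{"tx":15,"ty":-31,"tz":0,"ax":0,"ay":0,"az":-3.2,"claw":1},{"tx":15,"ty":-31,"tz":0,"ax":0,"ay":0,"az":-3.2,"claw":1},{"tx":15,"ty":-31,"tz":0,"ax":0,"ay":0,"az":-3.2,"claw":1},{"tx":15,"ty":-31,"tz":0,"ax":0,"ay":0,"az":-3.2,"claw":1},{"tx":15,"ty":-31,"tz":0,"ax":0,"ay":0,"az":-3.2,"claw":1},{"tx":15,"ty":-31,"tz":0,"ax":0,"ay":0,"az":-3.2,"claw":1},{"tx":15,"ty":-31,"tz":0,"ax":0,"ay":0,"az":-3.2,"claw":1},{"tx":15,"ty":-31,"tz":0,"ax":0,"ay":0,"az":-3.2,"claw":1},{"tx":0,"ty":0,"tz":0,"ax":0,"ay":0,"az":0,"claw":1},{"tx":0,"ty":0,"tz":0,"ax":0,"ay":0,"az":0,"claw":1}]'

```text
time_s: 2.2
tcp_pos: [0.4745, 0.0846, 0.2454]
eef_rot: [180.0, 0.0, -75.3]
contact_force: [-0.2, 0.8, 0.4]
gripper_width: 0.0877
```

```bash
python3 - <<'E'
from h import *
from plant import r
s=r.get_state();print(s['time_s'],s['tcp_pos'],s['eef_rot'],s['contact_force'],s['moment'])
c=grab('wrist');cv2.imwrite('pics/w2.png',c['image'])
E
```

```text
2.2 [0.47452802 0.08455033 0.24538099] [ 1.79979916e+02  2.49277272e-03 -7.53319063e+01] [-0.15898455  0.7785621   0.40199462] [ 0.1222177   0.0356103  -0.00545039]
```

View pics/w2.png

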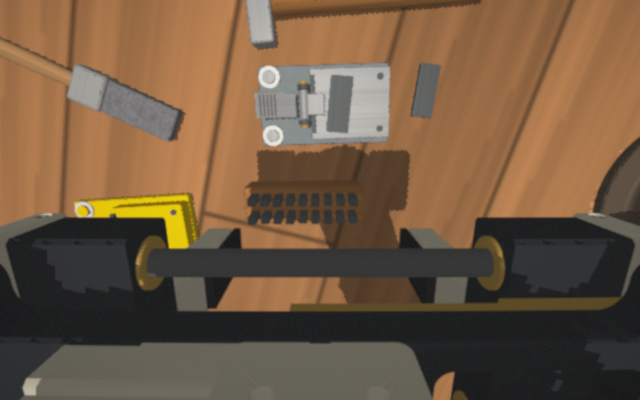

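The wrist view shows the jig well: clip and tab at (278,105), coupon at (340,104), anvil front edge at column 389. I'll measure with masks.

```bash
cat > meas.py <<'E'
from h import *
def rect_fit(m,c,z):
    cs,_=cv2.findContours(m.astype(np.uint8),0,1); k=max(cs,key=cv2.contourArea).reshape(-1,2)
    P=ray(c,k,np.full(len(k),z)); (cx,cy),sz,_=cv2.minAreaRect((P[:,:2]*1000).astype(np.float32))
    b=cv2.boxPoints(((cx,cy),sz,_)); return k,np.array([cx,cy]),sz,b
E
python3 - <<'E'
from meas import *
c=pickle.load(open('wrist.pkl','rb'));im=c['image'];hsv=cv2.cvtColor(im,cv2.COLOR_BGR2HSV)
for u in range(250,400,6): print(u,im[92,u],im[122,u],dep(c,[(u,92)])[0].round(3))
roi=np.zeros(im.shape[:2],bool);roi[55:150,245:400]=1
grey=(hsv[...,1]<70)&roi
k,ce,sz,b=rect_fit(grey,c,0.03);print('jig all',ce,sz,b)
roi2=np.zeros_like(roi);roi2[68:138,322:362]=1
dk=(hsv[...,2]<150)&(hsv[...,1]<90)&roi2
k2,ce2,sz2,b2=rect_fit(dk,c,0.036);print('coupon',ce2,sz2,b2)
br=(hsv[...,2]>165)&(hsv[...,1]<60)&roi; br[:,:310]=0
k3,ce3,sz3,b3=rect_fit(br,c,0.03);print('anvil',ce3,sz3,b3)
o=im.copy()
o=cv2.resize(o[50:155,240:400],None,fx=5,fy=5,interpolation=2)
for kk,col in((k,(0,0,255)),(k2,(0,255,0)),(k3,(255,0,0))):
    cv2.polylines(o,[((kk-[240,50])*5+2).astype(int)],True,col,1)
cv2.imwrite('pics/w2c.png',o)
E
```

```text
250 [ 78 121 173] [ 76 118 168] [ 0.582  0.01  -0.002]
256 [113 129 153] [ 77 118 168] [ 0.576  0.008 -0.002]
262 [136 138 136] [123 130 137] [0.566 0.006 0.012]
268 [138 140 139] [144 145 139] [0.559 0.005 0.012]
274 [138 139 139] [142 143 138] [0.553 0.003 0.011]
280 [146 148 147] [141 143 137] [0.546 0.001 0.011]
286 [138 139 137] [143 145 140] [ 0.539 -0.001  0.012]
292 [134 136 134] [140 142 135] [ 0.532 -0.002  0.012]
298 [129 129 126] [118 119 114] [ 0.525 -0.004  0.012]
304 [162 166 168] [104 106 103] [ 0.517 -0.004  0.043]
310 [100 101 100] [69 70 68] [ 0.511 -0.006  0.035]
316 [168 172 174] [160 164 165] [ 0.505 -0.008  0.03 ]
322 [173 176 179] [186 190 193] [ 0.498 -0.01   0.03 ]
328 [171 175 177] [110 112 109] [ 0.492 -0.011  0.028]
334 [106 107 106] [108 109 107] [ 0.486 -0.012  0.036]
340 [106 107 105] [107 109 106] [ 0.479 -0.014  0.036]
346 [107 108 105] [107 109 106] [ 0.473 -0.016  0.036]
352 [154 159 160] [180 185 187] [ 0.466 -0.018  0.029]
358 [174 178 180] [178 183 185] [ 0.46 -0.02  0.03]
364 [172 176 178] [177 181 184] [ 0.453 -0.021  0.03 ]
370 [171 175 177] [174 180 181] [ 0.447 -0.023  0.029]
376 [170 174 176] [174 178 180] [ 0.441 -0.025  0.03 ]
382 [170 174 175] [171 176 178] [ 0.434 -0.027  0.029]
388 [157 163 169] [139 149 164] [ 0.428 -0.028  0.029]
394 [ 72 113 160] [ 70 107 152] [ 0.415 -0.034 -0.001]
jig all [494.94311523   3.75882721] (149.64825439453125, 85.0922622680664) [[411.1369    23.389078]
 [435.21936  -58.22422 ]
 [578.7493   -15.871424]
 [554.6669    65.741875]]
coupon [477.05249023  -1.75442123] (24.780168533325195, 59.76844787597656) [[459.62894   25.503613]
 [470.07748  -33.344456]
 [494.47604  -29.012455]
 [484.0275    29.835613]]
anvil [466.09765625  -5.70471954] (87.60774230957031, 74.02348327636719) [[413.6343    17.452225]
 [434.50888  -53.566986]
 [518.56104  -28.861664]
 [497.68643   42.157547]]
```

View pics/w2c.png

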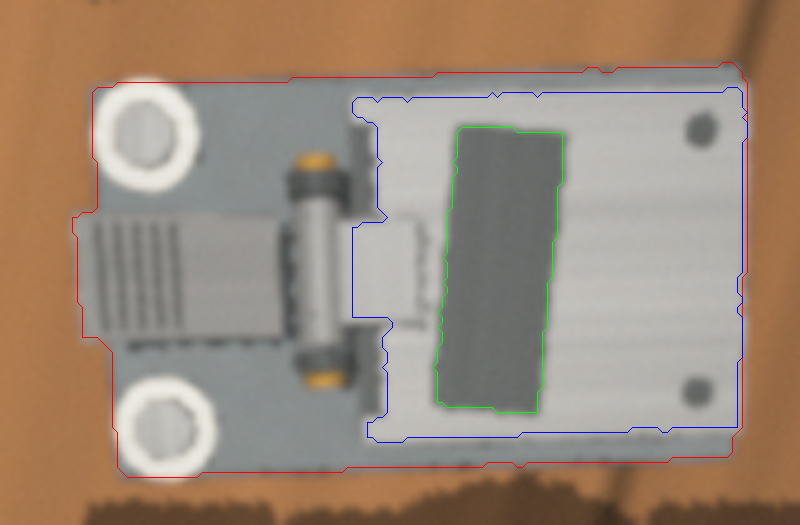

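Jig origin is about (493.9, 2.5) mm with yaw 16.4°. The anvil mask measured 87.6 mm against 88 mm expected. The coupon is at jig (-17.4, +0.7), skewed -6.3°, so it needs about 15.4 mm of push. I'll set the opening to about 75 mm and hover with the TCP at jig (2.4, 0.5).

Emit:
step_arm --increments '[{"tx":11,"ty":-40,"tz":-10,"ax":0,"ay":0,"az":0.9,"claw":0.7},{"tx":10.6,"ty":-40.9,"tz":-10,"ax":0,"ay":0,"az":0.8,"claw":0.7},{"tx":0,"ty":0,"tz":-40,"ax":0,"ay":0,"az":0,"claw":0.7},{"tx":0,"ty":0,"tz":-40,"ax":0,"ay":0,"az":0,"claw":0.7},{"tx":0,"ty":0,"tz":-40,"ax":0,"ay":0,"az":0,"claw":0.7},{"tx":0,"ty":0,"tz":-15,"ax":0,"ay":0,"az":0,"claw":0.7},{"tx":0,"ty":0,"tz":0,"ax":0,"ay":0,"az":0,"claw":0.7},{"tx":0,"ty":0,"tz":0,"ax":0,"ay":0,"az":0,"claw":0.7},{"tx":0,"ty":0,"tz":0,"ax":0,"ay":0,"az":0,"claw":0.7}]' --newtons 40

```text
time_s: 3.15
tcp_pos: [0.4971, 0.0053, 0.092]
eef_rot: [-179.9, 0.0, -73.5]
contact_force: [-0.0, 0.5, 0.4]
gripper_width: 0.0745
```

```bash
python3 - <<'E'
from h import *
from plant import r
s=r.get_state();print(s['time_s'],s['tcp_pos'],s['eef_rot'],s['contact_force'],s['gripper_width'])
c=grab('side');a=c['image'][150:250,270:370]
w=grab('wrist');b=w['image']
cv2.imwrite('pics/s3.png',np.hstack([cv2.resize(a,(400,400),interpolation=2),cv2.copyMakeBorder(cv2.resize(b,(400,250)),0,150,0,0,0)]))
E
```

```text
3.15 [0.49710759 0.00527025 0.09199155] [-1.79854676e+02  3.07983555e-03 -7.34578133e+01] [-0.01920264  0.5222531   0.42409204] 0.0744964201529217
```

View pics/s3.png

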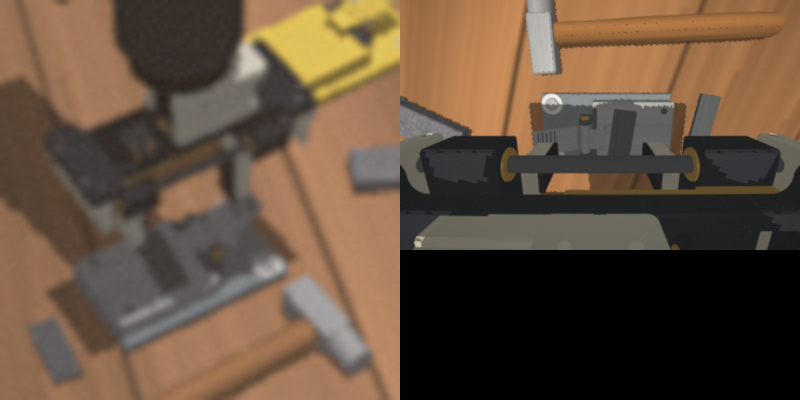

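The side view (left) shows the fingers straddling the coupon and clip: the front finger is over the bed ahead of the coupon at (135,235), the rear one over the tab at (245,200). I'll go down in small steps.

Emit:
step_arm --increments '[{"tx":0,"ty":0,"tz":-10,"ax":0,"ay":0,"az":0,"claw":0.7},{"tx":0,"ty":0,"tz":-7,"ax":0,"ay":0,"az":0,"claw":0.7},{"tx":0,"ty":0,"tz":-6,"ax":0,"ay":0,"az":0,"claw":0.7},{"tx":0,"ty":0,"tz":-6,"ax":0,"ay":0,"az":0,"claw":0.7},{"tx":0,"ty":0,"tz":-6,"ax":0,"ay":0,"az":0,"claw":0.7},{"tx":0,"ty":0,"tz":0,"ax":0,"ay":0,"az":0,"claw":0.7},{"tx":0,"ty":0,"tz":0,"ax":0,"ay":0,"az":0,"claw":0.7},{"tx":0,"ty":0,"tz":0,"ax":0,"ay":0,"az":0,"claw":0.7}]'

```text
time_s: 4.05
tcp_pos: [0.4963, 0.0044, 0.0558]
eef_rot: [-180.0, -0.0, -73.5]
contact_force: [1.3, -0.2, 1.7]
gripper_width: 0.0743
```

Emit:
step_arm --increments '[{"tx":0,"ty":-0.4,"tz":-2,"ax":0,"ay":0,"az":0,"claw":0.7},{"tx":0,"ty":0,"tz":-2,"ax":0,"ay":0,"az":0,"claw":0.7},{"tx":0,"ty":0,"tz":0,"ax":0,"ay":0,"az":0,"claw":0.7},{"tx":0,"ty":0,"tz":0,"ax":0,"ay":0,"az":0,"claw":0.7},{"tx":0,"ty":0,"tz":0,"ax":0,"ay":0,"az":0,"claw":0.7}]'

```text
time_s: 4.55
tcp_pos: [0.4956, 0.0039, 0.0515]
eef_rot: [180.0, 0.0, -73.5]
contact_force: [-3.2, 2.3, 6.0]
gripper_width: 0.0743
```

```bash
python3 - <<'E'
from h import *
from plant import r
f=[];p=[]
ims=[]
for n in('side','wrist','wrist','side'):
    c=grab(n); s=r.get_state(); f.append(s['contact_force']);p.append(s['tcp_pos']);ims.append(c['image'])
print(np.mean(f,0),np.mean(p,0),np.std(p,0))
a=ims[3][170:250,280:360]; b=ims[2][100:280,160:480]
cv2.imwrite('pics/s4.png',np.hstack([cv2.resize(a,(400,400),interpolation=2),cv2.copyMakeBorder(cv2.resize(b,(400,225)),0,175,0,0,0)]))
E
```

```text
[-3.36268781  1.73794082  5.33766911] [0.49560397 0.00387649 0.05153559] [1.56472628e-05 1.03021542e-05 3.42722760e-06]
```

View pics/s4.png

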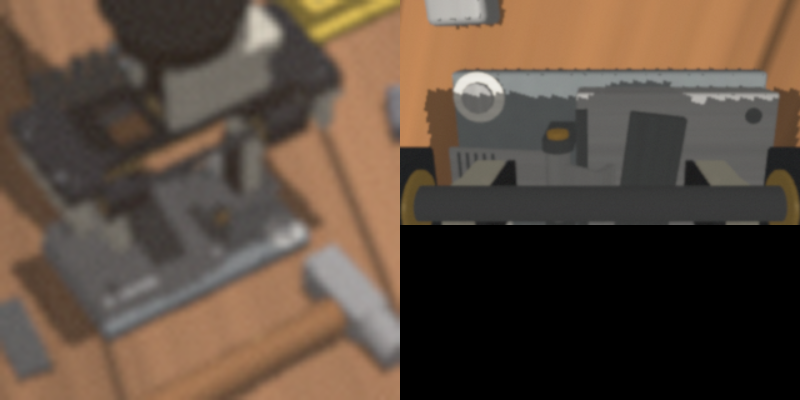

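The tab is held down (about 5.3 N up on the tool). The wrist panel shows a gap between the front finger (710,170) and the coupon (655,150). Next I'll push along jig x (0.959, 0.282), 2 mm per row.

Emit:
step_arm --increments '[{"tx":1.92,"ty":0.56,"tz":0,"ax":0,"ay":0,"az":0,"claw":0.7},{"tx":1.92,"ty":0.56,"tz":0,"ax":0,"ay":0,"az":0,"claw":0.7},{"tx":1.92,"ty":0.56,"tz":0,"ax":0,"ay":0,"az":0,"claw":0.7},{"tx":1.92,"ty":0.56,"tz":0,"ax":0,"ay":0,"az":0,"claw":0.7},{"tx":1.92,"ty":0.56,"tz":0,"ax":0,"ay":0,"az":0,"claw":0.7},{"tx":1.92,"ty":0.56,"tz":0,"ax":0,"ay":0,"az":0,"claw":0.7},{"tx":0,"ty":0,"tz":0,"ax":0,"ay":0,"az":0,"claw":0.7},{"tx":0,"ty":0,"tz":0,"ax":0,"ay":0,"az":0,"claw":0.7}]'

```text
time_s: 5.55
tcp_pos: [0.5079, 0.0074, 0.0515]
eef_rot: [-180.0, -0.0, -73.5]
contact_force: [-1.0, -1.0, 2.2]
gripper_width: 0.0745
```

```bash
python3 - <<'E'
from h import *
from plant import r
f=[];p=[];ims=[]
for n in('side','wrist','wrist'):
    c=grab(n); s=r.get_state(); f.append(s['contact_force']);p.append(s['tcp_pos']);ims.append(c['image'])
print(s['time_s'],np.mean(f,0),np.mean(p,0),s['gripper_width'])
a=ims[0][170:250,280:360]; b=ims[2][120:280,200:440]
cv2.imwrite('pics/s5.png',np.hstack([cv2.resize(a,(300,300),interpolation=2),cv2.resize(b,(450,300))]))
E
```

```text
5.7 [-1.57456344 -1.66190918  2.66785612] [0.50787115 0.00736303 0.05160757] 0.07437502306532771
```

View pics/s5.png

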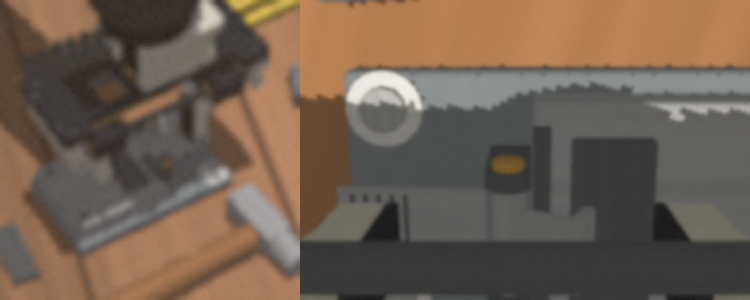

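The coupon is being pushed and is now nearly square (leading edge at column 571). The toe is up above it, and the stop bar's face is at column 551, which leaves about 6 mm. I'll go on gently.

Emit:
step_arm --increments '[{"tx":1.44,"ty":0.42,"tz":0,"ax":0,"ay":0,"az":0,"claw":0.7},{"tx":1.44,"ty":0.42,"tz":0,"ax":0,"ay":0,"az":0,"claw":0.7},{"tx":1.44,"ty":0.42,"tz":0,"ax":0,"ay":0,"az":0,"claw":0.7},{"tx":0.72,"ty":0.21,"tz":0,"ax":0,"ay":0,"az":0,"claw":0.7},{"tx":0,"ty":0,"tz":0,"ax":0,"ay":0,"az":0,"claw":0.7},{"tx":0,"ty":0,"tz":0,"ax":0,"ay":0,"az":0,"claw":0.7}]'

```text
time_s: 6.3
tcp_pos: [0.5129, 0.0089, 0.0516]
eef_rot: [-180.0, 0.0, -73.5]
contact_force: [-1.7, -0.9, 2.5]
gripper_width: 0.075
```

Emit:
step_arm --increments '[{"tx":0.48,"ty":0.14,"tz":0,"ax":0,"ay":0,"az":0,"claw":0.7},{"tx":0.48,"ty":0.14,"tz":0,"ax":0,"ay":0,"az":0,"claw":0.7},{"tx":0,"ty":0,"tz":0,"ax":0,"ay":0,"az":0,"claw":0.7}]'

```text
time_s: 6.6
tcp_pos: [0.5137, 0.0091, 0.0516]
eef_rot: [-180.0, 0.0, -73.5]
contact_force: [-1.9, -1.1, 2.4]
gripper_width: 0.0744
```

```bash
python3 - <<'E'
from h import *
from plant import r
f=[];p=[];ims=[]
for n in('wrist','wrist'):
    c=grab(n); s=r.get_state(); f.append(s['contact_force']);p.append(s['tcp_pos']);ims.append(c['image'])
print(s['time_s'],np.mean(f,0),np.mean(p,0),s['gripper_width'])
cv2.imwrite('pics/s6.png',cv2.resize(ims[1][140:260,240:440],(800,480),interpolation=2))
E
```

```text
6.7 [-1.61551834 -0.26784064  2.52612304] [0.51372776 0.0091123  0.05156249] 0.07430963862918719
```

View pics/s6.png

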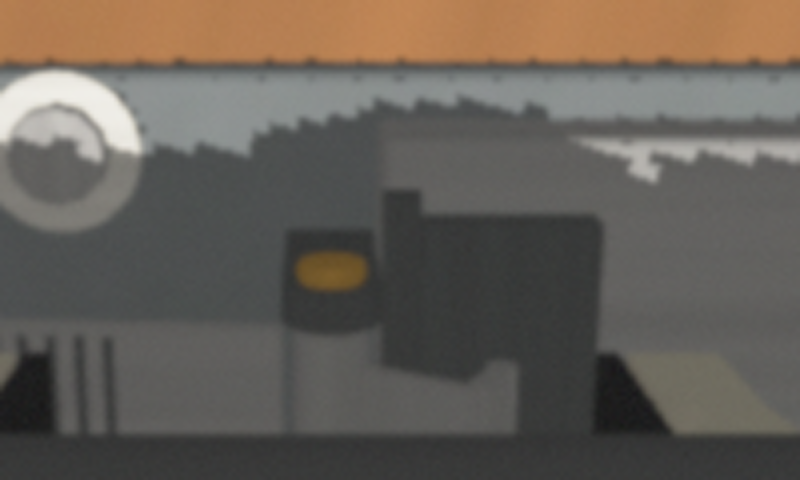

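The coupon's leading edge is now at the bar (column ~421) and looks square, but there's no rise in force yet. I'll creep on until it bears on the stop.

Emit:
step_arm --increments '[{"tx":0.48,"ty":0.14,"tz":0,"ax":0,"ay":0,"az":0,"claw":0.7},{"tx":0,"ty":0,"tz":0,"ax":0,"ay":0,"az":0,"claw":0.7},{"tx":0,"ty":0,"tz":0,"ax":0,"ay":0,"az":0,"claw":0.7}]'

```text
time_s: 7.0
tcp_pos: [0.5137, 0.0091, 0.0515]
eef_rot: [180.0, 0.0, -73.5]
contact_force: [-4.1, -0.2, 3.7]
gripper_width: 0.0746
```

Emit:
step_arm --increments '[{"tx":0.48,"ty":0.14,"tz":0,"ax":0,"ay":0,"az":0,"claw":0.7},{"tx":0,"ty":0,"tz":0,"ax":0,"ay":0,"az":0,"claw":0.7},{"tx":0,"ty":0,"tz":0,"ax":0,"ay":0,"az":0,"claw":0.7}]'

```text
time_s: 7.3
tcp_pos: [0.5138, 0.0091, 0.0514]
eef_rot: [179.9, 0.0, -73.5]
contact_force: [-5.0, -1.0, 5.6]
gripper_width: 0.0745
```

Emit:
step_arm --increments '[{"tx":0.77,"ty":0.22,"tz":0,"ax":0,"ay":0,"az":0,"claw":0.7},{"tx":0.77,"ty":0.22,"tz":0,"ax":0,"ay":0,"az":0,"claw":0.7},{"tx":0,"ty":0,"tz":0,"ax":0,"ay":0,"az":0,"claw":0.7},{"tx":0,"ty":0,"tz":0,"ax":0,"ay":0,"az":0,"claw":0.7}]'

```text
time_s: 7.7
tcp_pos: [0.514, 0.0091, 0.0512]
eef_rot: [179.8, 0.0, -73.6]
contact_force: [-9.1, -0.6, 8.2]
gripper_width: 0.0742
```

```bash
python3 - <<'E'
from h import *
from plant import r
f=[];p=[]
for n in('wrist','wrist'):
    c=grab(n); s=r.get_state(); f.append(s['contact_force']);p.append(s['tcp_pos'])
print(s['time_s'],np.mean(f,0),np.mean(p,0),s['gripper_width'])
cv2.imwrite('pics/s7.png',cv2.resize(c['image'][140:260,240:440],(800,480),interpolation=2))
E
```

```text
7.8 [-8.72897512 -0.46930297  9.23002578] [0.51395357 0.00907694 0.05116348] 0.07460508983334127
```

View pics/s7.png

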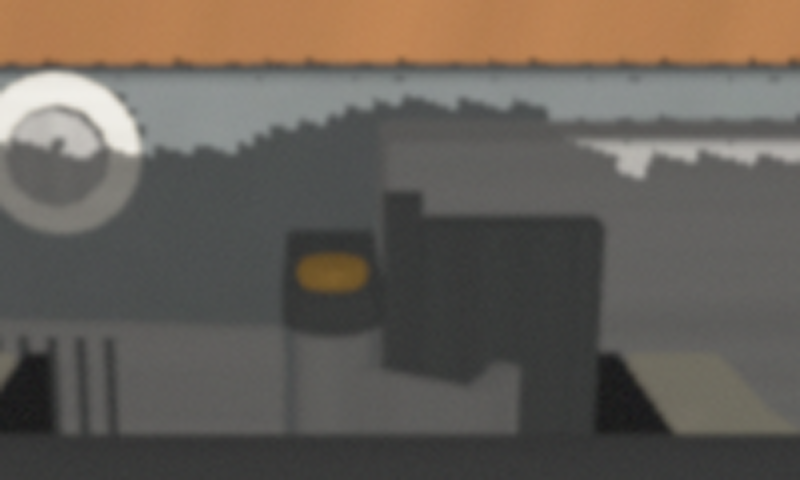

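The coupon sits flush against the bar with 9 N of stop reaction, and its edges run parallel to it. Now I'll back the pusher off about 2 mm with the tab still held.

Emit:
step_arm --increments '[{"tx":-0.96,"ty":-0.28,"tz":0,"ax":0,"ay":0,"az":0,"claw":0.7},{"tx":-0.96,"ty":-0.28,"tz":0,"ax":0,"ay":0,"az":0,"claw":0.7},{"tx":-0.96,"ty":-0.28,"tz":0,"ax":0,"ay":0,"az":0,"claw":0.7},{"tx":-0.96,"ty":-0.28,"tz":0,"ax":0,"ay":0,"az":0,"claw":0.7},{"tx":0,"ty":0,"tz":0,"ax":0,"ay":0,"az":0,"claw":0.7},{"tx":0,"ty":0,"tz":0,"ax":0,"ay":0,"az":0,"claw":0.7}]'

```text
time_s: 8.4
tcp_pos: [0.5135, 0.0091, 0.052]
eef_rot: [-179.9, -0.0, -73.5]
contact_force: [1.6, 0.2, 2.5]
gripper_width: 0.0749
```

Emit:
step_arm --increments '[{"tx":-0.96,"ty":-0.28,"tz":0,"ax":0,"ay":0,"az":0,"claw":0.7},{"tx":-0.96,"ty":-0.28,"tz":0,"ax":0,"ay":0,"az":0,"claw":0.7},{"tx":0,"ty":0,"tz":0,"ax":0,"ay":0,"az":0,"claw":0.7},{"tx":0,"ty":0,"tz":0,"ax":0,"ay":0,"az":0,"claw":0.7}]'

```text
time_s: 8.8
tcp_pos: [0.5105, 0.0082, 0.0516]
eef_rot: [-180.0, 0.0, -73.5]
contact_force: [0.6, 0.1, 2.0]
gripper_width: 0.0746
```

Clear by about 3.4 mm. Next I'll raise it slowly so the clip springs back under control.

Emit:
step_arm --increments '[{"tx":0,"ty":0,"tz":1.5,"ax":0,"ay":0,"az":0,"claw":0.7},{"tx":0,"ty":0,"tz":1.5,"ax":0,"ay":0,"az":0,"claw":0.7},{"tx":0,"ty":0,"tz":1.5,"ax":0,"ay":0,"az":0,"claw":0.7},{"tx":0,"ty":0,"tz":1.5,"ax":0,"ay":0,"az":0,"claw":0.7},{"tx":0,"ty":0,"tz":2,"ax":0,"ay":0,"az":0,"claw":0.7},{"tx":0,"ty":0,"tz":2,"ax":0,"ay":0,"az":0,"claw":0.7},{"tx":0,"ty":0,"tz":2,"ax":0,"ay":0,"az":0,"claw":0.7},{"tx":0,"ty":0,"tz":2,"ax":0,"ay":0,"az":0,"claw":0.7},{"tx":0,"ty":0,"tz":3,"ax":0,"ay":0,"az":0,"claw":0.7},{"tx":0,"ty":0,"tz":4,"ax":0,"ay":0,"az":0,"claw":0.7},{"tx":0,"ty":0,"tz":6,"ax":0,"ay":0,"az":0,"claw":0.7},{"tx":0,"ty":0,"tz":10,"ax":0,"ay":0,"az":0,"claw":0.7}]'

```text
time_s: 10.0
tcp_pos: [0.5099, 0.008, 0.0888]
eef_rot: [179.9, -0.0, -73.5]
contact_force: [0.2, -0.6, -0.3]
gripper_width: 0.0745
```

Emit:
step_arm --increments '[{"tx":0,"ty":0,"tz":20,"ax":0,"ay":0,"az":0,"claw":0.7},{"tx":0,"ty":0,"tz":30,"ax":0,"ay":0,"az":0,"claw":0.7},{"tx":0,"ty":0,"tz":40,"ax":0,"ay":0,"az":0,"claw":0.7},{"tx":-15,"ty":35,"tz":25,"ax":0,"ay":0,"az":0,"claw":0.7},{"tx":-15,"ty":35,"tz":10,"ax":0,"ay":0,"az":0,"claw":0.7},{"tx":0,"ty":15,"tz":0,"ax":0,"ay":0,"az":0,"claw":0.7},{"tx":0,"ty":0,"tz":0,"ax":0,"ay":0,"az":0,"claw":0.7},{"tx":0,"ty":0,"tz":0,"ax":0,"ay":0,"az":0,"claw":0.7},{"tx":0,"ty":0,"tz":0,"ax":0,"ay":0,"az":0,"claw":0.7}]'

```text
time_s: 10.9
tcp_pos: [0.4802, 0.0924, 0.2131]
eef_rot: [179.9, -0.0, -73.6]
contact_force: [0.2, -1.4, 0.2]
gripper_width: 0.0741
```

```bash
python3 - <<'E'
from meas import *
from plant import r
c=grab('wrist');s=r.get_state();print(s['time_s'],s['tcp_pos'],s['contact_force'])
im=c['image'];hsv=cv2.cvtColor(im,cv2.COLOR_BGR2HSV)
J=np.array([493.9,2.5]);a=np.radians(16.4);R=np.array([[np.cos(a),-np.sin(a)],[np.sin(a),np.cos(a)]])
P=lambda x,y,z:proj(c,[np.r_[(J+R@[x,y]),z]/1000])[0]
print([P(*q).round(1) for q in((-73,-38,30),(-73,38,30),(10,31,34.5),(10,-31,34.5),(-2,0,36))])
u,v=P(-25,0,30).astype(int)
o=cv2.resize(im[v-55:v+55,u-90:u+70],None,fx=5,fy=5,interpolation=2)
print('off',u-90,v-55);cv2.imwrite('pics/w8.png',o)
E
```

```text
10.95 [0.48028842 0.09223567 0.2130381 ] [-0.16627881 -0.39664311 -0.00677047]
[array([408.5,  56.1]), array([403.4, 135.2]), array([323.5, 128.2]), array([323.7,  62.6]), array([335.7,  96.1])]
off 268 41
```

View pics/w8.png

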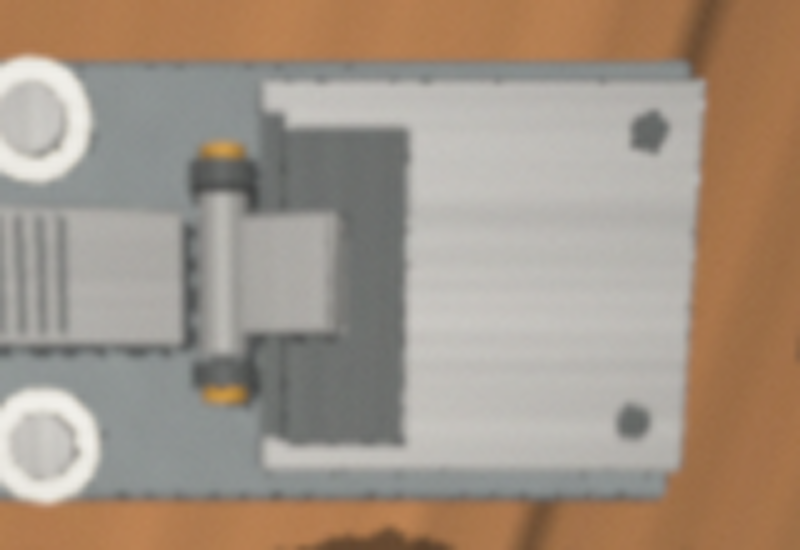

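The wrist view shows the coupon flush along the whole stop bar (column ~283), trailing edge parallel to it (columns 409 to 404, in line with the perspective). The toe is down on the coupon at column 335, and the gripper is clear. I'm handing the job in.

```bash
python3 -c "
from plant import r
print(r.close_job())"
```

```text
the job is handed in; nothing more can be done
None
```

I loaded the coupon and handed the job in at about 11 s of the 32 s allowed. With the jaws set about 75 mm apart along the push direction, the rear fingertip held the tab down. The front fingertip pushed the coupon under the raised toe until the stop pushed back with about 9 N. I then backed the pusher off about 3.4 mm with the tab still held, raised it slowly so the clip closed, and moved clear.

**Last checks:** The final wrist picture showed the coupon flush and square against the stop bar, with the toe down on it. The force on the gripper was near zero. I did not take a last picture of the other items on the bench, but nothing I measured pointed to contact with them.

**One disagreement:** the pusher's computed position at the stop was about 2 mm short of where a fully home coupon should put it. That is about the size of the 2 mm calibration error, and both the picture and the stop force say the coupon is home.

**Refused moves:** the first two move calls were refused because the rows lacked some fields. The arm did not move.

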